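Set the end stop of a drilling jig from behind its marker and hang its buffer

TASK

Set up the drilling jig for the next boards: hang the wooden buffer over the round bar of the end stop, and with the T-handle set the stop so that its pointer is level with the marker. The pointer now stands past the marker and the drive has free play, so first draw the stop back a good 6 mm or more behind the marker, then bring it up to the marker with the last movement towards the drill bushes, leaving the drive dog bearing on the stop so that boards cannot push it back. Shift the stop only by its handle, and leave the other things on the bench where they are.

Things in the scene. Friction and masses are not known exactly. Their poses are not given: they have to be found in the camera images.
- jig_mid (a point): The drilling jig, screwed to the bench: aluminium base 200 x 420 x 18 mm. This point is on its top face, 18 mm above the bench. Axes of all the jig's points: y along the jig towards the drill bushes, x across it towards the scale edge (away from the robot), z up. The steel bridge with the two drill bushes (95 mm across, tops 97 mm above the bench) stands 200 mm along +y, the grey gearbox with the T-handle 135 mm along -y.
- handle (a joint): Angle (rad) of the black T-handle on the gearbox, upright axis, 0 at the start (its bar then lies along the jig's x). It grows anticlockwise seen from above. One rad drives the rack and its dog 9.55 mm; anticlockwise = towards the bushes (+y). Range -7.5 to 3. It turns stiffly (about 0.06 Nm alone, 0.12 Nm when it pushes the stop) and stays where it is left.
- handle_grip (a point): Middle of the T-handle's grip bar, on the handle's axis, 85 mm above the bench. The bar is 80 mm long (this point's x axis, which turns with it), 16 mm thick, 30 mm high (70 to 100 mm above the bench); pinch it across its thickness. The gearbox cover below it is 54 mm above the bench.
- stop: The end stop: a dark steel carriage (60 x 70 mm, top 58 mm above the bench, boss to 86 mm) sliding along the jig on a rail with about 6 N of friction. Origin at bench height, on the jig's long middle line, at the carriage's middle. At its rear (-y) it has a yoke with a gap 20 mm long, in which the drive dog pushes it either way.
- stop_bar (a point): Middle of the free part of the stop's round steel bar, on the bar's axis, 70 mm above the bench. The bar lies level along x, 14 mm thick, free from 59 mm on the -x side (where a 26 mm collar ends it) to 58 mm on the +x side (the stop's boss).
- pointer (a point): Tip of the small black wedge on the stop that points along +x to the scale. It moves with the stop.
- marker_tip (a point): Tip of the black wedge of the marker, a block 26 mm wide fixed on the scale edge of the jig, pointing along -x to the stop. The pointer is level with it when both have the same position along the jig's y.
- dog (a point): The drive dog: upright dark block 12 mm thick in y at the end of the toothed rack, between the walls of the stop's yoke, with 8 mm of free play in all. It is 41 mm behind (-y of) stop when it bears on the front wall and pushes the stop to +y, 49 mm when it bears on the rear wall and pulls it to -y.
- pad_center (a point): Centre of the buffer, a loose brown wooden saddle: an upside-down U 80 mm long (x), 44 mm wide (y), 70 mm high, about 110 g, standing on its two legs (this point is half-way up, 35 mm). Each leg is 11 mm thick; the slot between them is 22 mm wide, open below and at both ends, 53 mm high, under a solid top 17 mm thick. Hung on the bar with its slot along the bar, this point is 10 mm below the bar's axis.
- screwdriver: Bystander: red-handled screwdriver, 200 mm, lying; origin at the middle of its underside. Leave it alone.
- spanner: Bystander: chrome ring spanner, 185 mm, lying flat; origin at the middle of its underside. Leave it alone.
- cup: Bystander: clear plastic cup with three bolts, 76 mm wide, 98 mm high; origin at the middle of its underside. Leave it alone.
- tape: Bystander: grey tape measure 70 x 70 x 34 mm; origin at the middle of its underside. Leave it alone.
There are look-alikes about, which are no part of the job. Several things look just like the part that bears pad_center: the one meant starts farthest to the robot's right.

How it is judged:
By the outcome, as a careful person would: the job done as asked, in the order asked, and still so for the second after the job is handed in, with the robot touching nothing.
It also fails if it takes over 72 s, if anything falls off the work surface, if the arm or the gripper's body presses on something with over 40 N, if the wrist force passes 120 N, or if a joint passes its speed limit or range.

ROBOT

A 6-joint arm with a two-finger parallel gripper is mounted at the origin on the work surface. World frame = base frame: x ahead of the robot, y to its left, z up, the work surface at z = 0. Lengths are in m, angles in rad, forces in N, time in s.
With the tool pointing down it reaches from about 0.35 to 0.975 m from the base axis. Payload 4.9 kg.
Tool frame: the origin (TCP) lies on the mounting face of the last link; the fingertips stand 173 mm ahead of it and the grasp point (between the pads) lies 155 mm ahead of it; z points along the fingers, y is the line along which they close (so a half turn about z gives the same grasp; the last joint's range is limited). The gripper opens to 85 mm and grips with 20 to 120 N. Pads are 22 mm wide; open, the fingers measure 114 mm over their backs; the gripper's body (76 mm by 85 mm) begins 54 mm behind the grasp point. The pads swing forward as they close: fully open they stand 13 mm farther back than shut.
Start: joints at [0.992, 0.053, 1.613, -0, 1.476, -0.119], TCP at [0.277, 0.56, 0.405] pointing down, gripper open.
Joint ranges: [-3.01, 3.01], [-1.01, 2.22], [0.06, 2.58], [-1.02, 4.17], [0.09, 2.62], [-3.14, 3.14]. Speed limits (rad/s): [2.57, 2.57, 3.14, 3.14, 3.14, 3.14].

INTERFACE

Orientations are given as a rotation vector (axis times angle).
In Python, from station import monitor, eyes, finish_job gives the robot as it stands. The module is installed in compiled form; this text tells all that it offers.
- The arm moves only by the tool step_arm, never from a script. Its argument "commands" is a list of rows, each a list of 3 entries, a list of its own where there are three numbers: the opening in per cent of the stroke, from 0 (shut) to 100 (fully open), then the shift along the tool's x, y, z in mm, then the turn about the tool's z in degrees. In form: [[hand, [x, y, z], yaw], ...]. A call has 1 to 12 rows; each row is the pose to reach, as a shift and turn from the pose commanded when the call began, along the tool's axes at that moment; what a row does not reach only later rows make up. A row lasts 1/8 s, in which the tool goes at most 62.5 mm and 10.7 degrees, less where a joint would pass 70% of its speed; a pose out of reach is approached as far as the arm can. A call with a gripper value outside its range is refused whole. The fingers move at their own pace and stop on an object; "squeeze" is the grip in N (left out, the last holds). Time passes only in rows, so rows that repeat a pose let the fingers close. It gives the time, the measured TCP pose, the force, the opening and the grip force at its end, in the units of the state.
- monitor.get_obs(): the state, without advancing time (a new reading comes with each control period).
- eyes.get_image(name): name is "scene" or "top" or "wrist"; returns the picture (420x560x3 uint8, red, green, blue); there is no depth.
- eyes.camera_info(name): a dict with "camera_matrix" (3x3 intrinsics, pixels), "extrinsics" (4x4, takes a point from camera to world coordinates). Camera axes: x right, y down, z forward; pixel columns grow to the right and rows downward; lengths in m; the calibration is good to about 2 mm. A picture is of the moment at which its call begins: read the wrist's pose just before it. camera_info takes no time and is no camera call; for the wrist camera it gives the pose at the moment of the call.
- finish_job(): hands the job in; it is judged then, once.
The state is a dict: "t": time; "q": joint angles; "dq": joint speeds; "effort": joint torques, N m; "tool_pos": TCP position; "tool_rot": TCP orientation; "contact_force": force on the tool from outside, world axes, zero at the start; "wrist_torque": the same for the moment, N m; "opening": finger opening in m; "grip_force": force on a finger pad.
Only numpy, scipy, OpenCV 4.12 (cv2) and the standard library are available. Lean on these libraries where they do the work, as an engineer would, in place of code of your own. Each camera call takes 0.05 s, during which the arm holds its last target. There are 200 camera calls.

## Working session

There is one attempt and no reset: what is moved stays moved. The work goes in short steps, Python scripts to look and compute and a tool call to move; the robot and the scene stay as the last step left them, time stands still between calls to the robot, and variables do not carry over. Pictures are saved under pics/ and viewed, at most 10 in all, crops included, and the job is handed in when it is done.

Besides the shell and the picture viewer there is one more tool, called after "Call:" by a JSON object that holds its "name" and its "arguments". step_arm: Moves the arm, as the interface text tells. Its arguments: {"type":"object","properties":{"commands":{"type":"array"},"squeeze":{"type":"number"}},"required":["commands"]}

```bash
mkdir -p pics; cat > h.py <<'E'
import numpy as np, cv2
from scipy.spatial.transform import Rotation as R
from station import monitor, eyes, finish_job
def cam(n):
    c=eyes.camera_info(n); return np.array(c["camera_matrix"]),np.array(c["extrinsics"])
def shot(n,f):
    i=eyes.get_image(n); cv2.imwrite('pics/'+f,i[:,:,::-1]); return i
def ray(n,uv,z,KE=None):
    K,E=KE or cam(n); d=E[:3,:3]@np.linalg.solve(K,[uv[0],uv[1],1.]); o=E[:3,3]
    return o+d*(z-o[2])/d[2]
def proj(n,p,KE=None):
    K,E=KE or cam(n); q=K@(E[:3,:3].T@(np.array(p)-E[:3,3])); return q[:2]/q[2]
E
python3 - <<'E'
from h import *
np.set_printoptions(precision=4,suppress=True)
a=shot("top","top0.png");b=shot("scene","scene0.png")
for n in("top","scene","wrist"):print(n,*cam(n))
o=monitor.get_obs();print(o)
E
```

```text
top [[415.3227   0.     277.2347]
 [  0.     415.3227 215.3932]
 [  0.       0.       1.    ]] [[ 0.0026 -0.9892  0.1464  0.3434]
 [-1.     -0.0016  0.0068  0.0267]
 [-0.0065 -0.1465 -0.9892  1.1213]
 [ 0.      0.      0.      1.    ]]
scene [[482.8662   0.     276.656 ]
 [  0.     482.8662 213.4002]
 [  0.       0.       1.    ]] [[ 0.7661  0.3686 -0.5265  1.122 ]
 [ 0.6423 -0.4681  0.6069 -0.6614]
 [-0.0227 -0.8031 -0.5954  0.7549]
 [ 0.      0.      0.      1.    ]]
wrist [[306.125    0.     284.3278]
 [  0.     306.125  211.5088]
 [  0.       0.       1.    ]] [[ 0.4445  0.857   0.2608  0.2109]
 [ 0.8958 -0.4249 -0.1305  0.5919]
 [-0.001   0.2916 -0.9565  0.3728]
 [ 0.      0.      0.      1.    ]]
{'t': 0.1, 'q': array([ 0.992 ,  0.0533,  1.6142,  0.    ,  1.476 , -0.119 ]), 'dq': array([ 0.0024, -0.0012, -0.0044, -0.0005,  0.0002, -0.001 ]), 'effort': array([  0.0003, -39.4908, -37.1361,  -0.0001,   0.004 ,   0.    ]), 'tool_pos': array([0.2772, 0.5599, 0.4036]), 'tool_rot': array([-0.7158, -3.0583,  0.0027]), 'contact_force': array([-0.9787,  0.5586, -0.434 ]), 'wrist_torque': array([-0.0084,  0.0687, -0.0332]), 'grip_force': 0.0, 'opening': 0.08582401932973148}
```

View pics/top0.png

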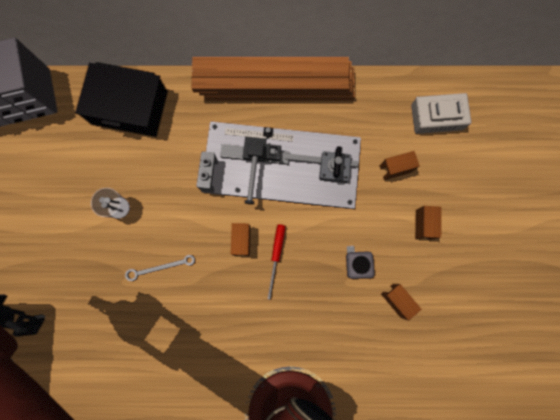

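View pics/scene0.png

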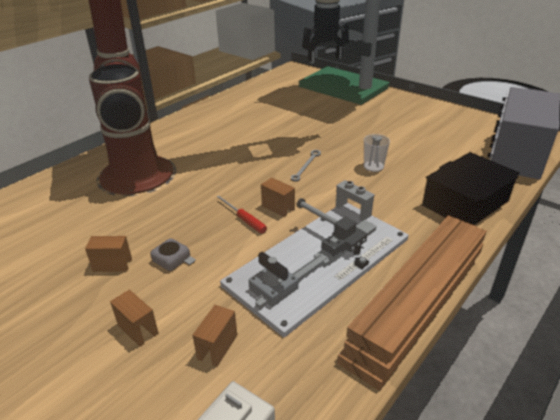

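The top view shows four look-alike saddles at (241,240), (401,164), (431,222) and (404,302). The one farthest to the robot's right (image right) is (431,222). The jig has the handle at (338,160), the stop at (257,150) and the bar running to the collar at (250,200). The marker is at (268,131). I'll check with a close crop.

```bash
python3 - <<'E'
import cv2,numpy as np
i=cv2.imread('pics/top0.png')
a=cv2.resize(i[118:212,190:370],None,fx=4.4,fy=4.4,interpolation=cv2.INTER_CUBIC)[:, :792]
b=cv2.resize(i[140:330,370:470][60:105],None,fx=4.0,fy=4.0,interpolation=cv2.INTER_CUBIC)
c=np.zeros((600,792,3),np.uint8);c[:a.shape[0]]=a[:413];h=min(600-a.shape[0],b.shape[0]);c[a.shape[0]:a.shape[0]+h,:b.shape[1]]=b[:h]
print(a.shape,b.shape);cv2.imwrite('pics/crop0.png',c)
from h import *
np.set_printoptions(precision=4,suppress=True)
for uv,z in [((241,240),.05),((401,164),.05),((431,222),.05),((404,302),.05),((338,160),.1),((360,138),.018),((211,123),.018),((355,208),.018),((197,190),.018)]: print(uv,ray("top",uv,z))
E
```

```text
Traceback (most recent call last):
ValueError: could not broadcast input array from shape (413,792,3) into shape (414,792,3)
```

```bash
python3 - <<'E'
import cv2,numpy as np
i=cv2.imread('pics/top0.png')
f=lambda r,s:cv2.resize(r,None,fx=s,fy=s,interpolation=cv2.INTER_CUBIC)
a=f(i[120:210,190:370],4); b=f(i[200:245,400:460],4)
c=np.zeros((540,720,3),np.uint8);c[:360]=a;c[360:,:240]=b
cv2.imwrite('pics/crop0.png',c)
from h import *
np.set_printoptions(precision=4,suppress=True)
for uv,z in [((241,240),.05),((401,164),.05),((431,222),.05),((404,302),.05),((338,160),.1),((360,138),.018),((211,123),.018),((355,208),.018),((197,190),.018)]: print(uv,ray("top",uv,z))
E
```

```text
(241, 240) [0.4375 0.1276 0.05  ]
(401, 164) [ 0.6402 -0.2937  0.05  ]
(431, 222) [ 0.4853 -0.365   0.05  ]
(404, 302) [ 0.2814 -0.2865  0.05  ]
(338, 160) [ 0.6367 -0.1199  0.1   ]
(360, 138) [ 0.7228 -0.1934  0.018 ]
(211, 123) [0.766  0.2191 0.018 ]
(355, 208) [ 0.5271 -0.1748  0.018 ]
(197, 190) [0.576  0.2522 0.018 ]
```

View pics/crop0.png

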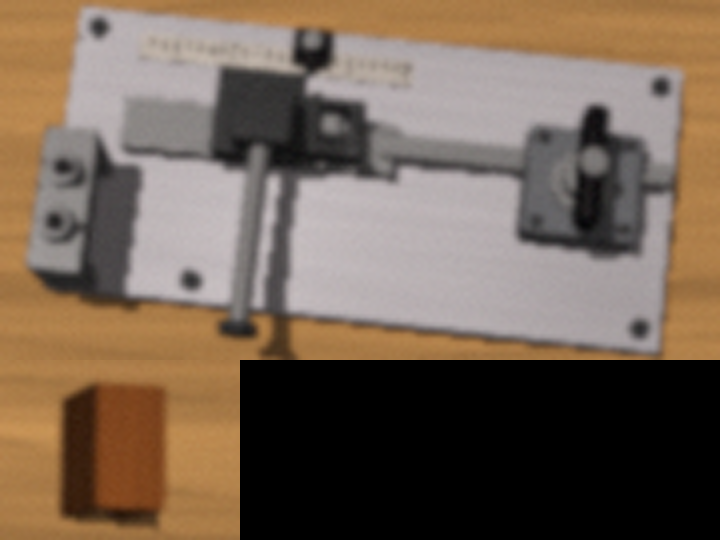

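The crop shows the chosen saddle's top face centred at about top-image (432,222), with its length along world x. The jig is turned about -6°, and the bar runs from the boss to the collar between crop (260,150) and (236,325). Next I'll hover over the saddle.

```bash
cat >> h.py <<'E'
np.set_printoptions(precision=4,suppress=True)
L=0.155
def go(p,ang,o=None):
    """p: grasp point world; ang: world direction (deg) of tool y (mod 180). prints tool shift mm, yaw deg options"""
    o=o or monitor.get_obs(); M=R.from_rotvec(o["tool_rot"]).as_matrix()
    s=M.T@(np.array(p)+[0,0,L]-o["tool_pos"])*1000
    cur=np.degrees(np.arctan2(M[1,1],M[0,1])); y=(cur-ang+90)%180-90
    print("shift",s.round(1),"yaw",round(y,1),"or",round(y-180,1),round(y+180,1),"| tool y ang",round(cur,1),"q6",o["q"][5].round(3),"t",round(o["t"],2),"F",o["contact_force"].round(1),"open",o["opening"].round(4))
E
python3 - <<'E'
from h import *
f=lambda x,y,z:ray("top",(400+x/4,200+(y-360)/4),z)
P=[f(*a,.07) for a in((97,385),(165,390),(160,510),(95,508))]
print(np.array(P)); c=np.mean(P,0);print(c, np.linalg.norm(P[0]-P[3]),np.linalg.norm(P[0]-P[1]))
M=R.from_rotvec(monitor.get_obs()["tool_rot"]).as_matrix();print(M)
go([c[0],c[1],.22],90)
E
```

```text
[[ 0.5233 -0.3426  0.07  ]
 [ 0.5201 -0.3858  0.07  ]
 [ 0.4431 -0.3784  0.07  ]
 [ 0.4442 -0.3374  0.07  ]]
[ 0.4827 -0.3611  0.07  ] 0.07918832071439182 0.0433686624450457
[[-0.8961  0.4438 -0.001 ]
 [ 0.4438  0.8961 -0.0016]
 [ 0.0002 -0.0018 -1.    ]]Traceback (most recent call last):
  File "<stdin>", line 6, in <module>
  File "h.py", line 20, in go
    print("shift",s.round(1),"yaw",round(y,1),"or",round(y-180,1),round(y+180,1),"| tool y ang",round(cur,1),"q6",o["q"][5].round(3),"t",round(o["t"],2),"F",o["contact_force"].round(1),"open",o["opening"].round(4))
                                                                                                                                                                                                ^^^^^^^^^^^^^^^^^^
AttributeError: 'float' object has no attribute 'round'
```

```bash
sed -i 's/o\["opening"\].round(4)/round(float(o["opening"]),4)/' h.py; python3 - <<'E'
from h import *
go([.4827,-.3611,.22],85.5)
E
```

```text
shift [-592.9 -734.1   29.8] yaw -21.8 or -201.8 158.2 | tool y ang 63.7 q6 -0.119 t 0.1 F [-1.   0.6 -0.4] open 0.0858
```

Call:
{"name": "step_arm", "arguments": {"commands": [[100,[-297,-367,15],-11],[100,[-297,-367,15],-11],[100,[-297,-367,15],-11],[100,[-297,-367,15],-11],[100,[-297,-367,15],-11],[100,[-297,-367,15],-11],[100,[-297,-367,15],-11],[100,[-297,-367,15],-11],[100,[-297,-367,15],-11]], "squeeze": 30}}

```text
t: 1.23
tool_pos: [0.3808, 0.0976, 0.3892]
tool_rot: [-0.427, -3.112, 0.0]
contact_force: [0.7, 0.6, -0.5]
opening: 0.0852
grip_force: 0.0
```

```bash
python3 - <<'E'
from h import *
go([.4827,-.3611,.22],85.5)
E
```

```text
shift [-221.7 -414.3   14.2] yaw -11.1 or -191.1 168.9 | tool y ang 74.4 q6 -1.237 t 1.23 F [ 0.7  0.6 -0.5] open 0.0852
```

Call:
{"name": "step_arm", "arguments": {"commands": [[100,[-222,-414,14],-11],[100,[-222,-414,14],-11],[100,[-222,-414,14],-11],[100,[-222,-414,14],-11],[100,[-222,-414,14],-11],[100,[-222,-414,14],-11],[100,[-222,-414,14],-11],[100,[-222,-414,14],-11],[100,[-222,-414,14],-11],[100,[-222,-414,14],-11]]}}

```text
t: 2.48
tool_pos: [0.4857, -0.3574, 0.375]
tool_rot: [-0.117, -3.139, -0.002]
contact_force: [-0.7, 0.4, -0.7]
opening: 0.0854
grip_force: 0.0
```

```bash
python3 - <<'E'
from h import *
go([.4827,-.3611,.22],85.5)
KE=cam("wrist");i=shot("wrist","w1.png");np.savez('w1.npz',K=KE[0],E=KE[1])
cs=[proj("wrist",p,KE) for p in [[.5233,-.3426,.07],[.5201,-.3858,.07],[.4431,-.3784,.07],[.4442,-.3374,.07]]];print(cs)
E
```

```text
shift [ 2.8 -3.9  0. ] yaw 0.2 or -179.8 180.2 | tool y ang 85.7 q6 -2.254 t 2.48 F [-0.7  0.4 -0.7] open 0.0854
[array([302.9374, 238.0809]), array([257.921, 238.179]), array([257.5117, 157.1261]), array([303.6492, 154.85  ])]
```

View pics/w1.png

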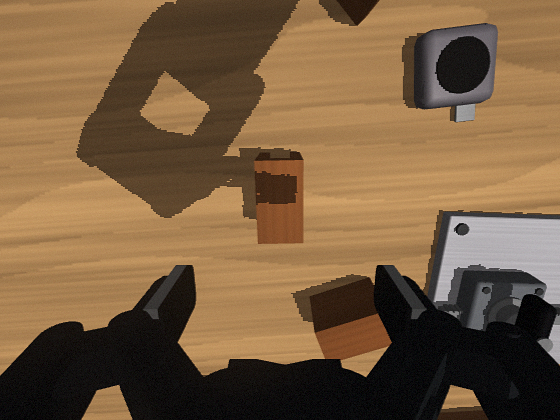

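The wrist view shows the pad's top face with corners at about (256,160), (302,160), (303,243) and (258,243), aligned with the tool. The neighbouring saddle at (345,315) is well clear.

```bash
python3 - <<'E'
from h import *
d=np.load('w1.npz');KE=(d['K'],d['E'])
P=np.array([ray("",u,.07,KE) for u in((256,160),(302,160),(303,243),(258,243))]);print(P,P.mean(0),np.degrees(np.arctan2(*(P[3]+P[2]-P[0]-P[1])[[1,0]])))
c=P.mean(0);go([c[0],c[1],.061],85.5)
E
```

```text
[[ 0.4455 -0.38    0.07  ]
 [ 0.4486 -0.3391  0.07  ]
 [ 0.5284 -0.3428  0.07  ]
 [ 0.5251 -0.3862  0.07  ]] [ 0.4869 -0.362   0.07  ] -3.5684545005076793
shift [ -1.7  -5.  159.3] yaw 0.3 or -179.7 180.3 | tool y ang 85.8 q6 -2.254 t 2.52 F [-0.5 -1.   0.1] open 0.0852
```

Call:
{"name": "step_arm", "arguments": {"commands": [[100,[-1,-5,60],0],[100,[-1,-5,110],0],[100,[-1,-5,145],0],[100,[-1,-5,159],0],[100,[-1,-5,159],0],[100,[-1,-5,159],0],[20,[-1,-5,159],0],[20,[-1,-5,159],0],[20,[-1,-5,159],0],[20,[-1,-5,159],0],[20,[-1,-5,159],0],[20,[-1,-5,159],0]], "squeeze": 30}}

```text
t: 4.03
tool_pos: [0.4861, -0.3639, 0.2177]
tool_rot: [0.119, 3.138, -0.001]
contact_force: [-0.8, 1.6, 5.9]
opening: 0.0432
grip_force: 33.1
```

```bash
python3 - <<'E'
from h import *
go([.4869,-.362,.25],85.5)
E
```

```text
shift [  -0.8    1.8 -187.3] yaw 0.2 or -179.8 180.2 | tool y ang 85.7 q6 -2.26 t 4.03 F [-0.8  1.6  5.9] open 0.0432
```

```bash
python3 - <<'E'
from h import *
f=lambda x,y,z:ray("top",(190+x/4,120+y/4),z)
a=f(260,147,.07);b=f(238,318,.07);print("bar",a,b,np.linalg.norm(a-b),np.degrees(np.arctan2(*(a-b)[[1,0]])))
m=(a+b)/2;print(m)
print("handle",f(592,168,.1),f(597,105,.1),f(588,230,.1))
print("marker tip",f(312,70,.04),"carriage",f(222,68,.058),f(305,72,.058))
go([m[0],m[1],.25],84.3)
E
```

```text
bar [0.6539 0.0925 0.07  ] [0.5402 0.1055 0.07  ] 0.11438817885723294 -6.517182241345744
[0.5971 0.099  0.07  ]
handle [ 0.6314 -0.1198  0.1   ] [ 0.6728 -0.1237  0.1   ] [ 0.5912 -0.1165  0.1   ]
marker tip [0.7166 0.0597 0.04  ] carriage [0.7117 0.1191 0.058 ] [0.709  0.0638 0.058 ]
shift [ -75.7  469.8 -187.5] yaw 1.4 or -178.6 181.4 | tool y ang 85.7 q6 -2.26 t 4.03 F [-0.8  1.6  5.9] open 0.0432
```

Call:
{"name": "step_arm", "arguments": {"commands": [[20,[0,0,-60],0],[20,[0,0,-120],0],[20,[0,0,-180],0],[20,[0,0,-187],0],[20,[0,0,-187],0]]}}

```text
t: 4.65
tool_pos: [0.4856, -0.3636, 0.4033]
tool_rot: [-0.119, -3.139, -0.0]
contact_force: [0.2, 0.0, -2.1]
opening: 0.0437
grip_force: 32.4
```

```bash
python3 - <<'E'
from h import *
f=lambda x,y,z:ray("top",(190+x/4,120+y/4),z)
m=(f(260,147,.07)+f(238,318,.07))/2
go([m[0],m[1],.23],84.3)
E
```

```text
shift [-76.  469.7  18.3] yaw 1.3 or -178.7 181.3 | tool y ang 85.6 q6 -2.26 t 4.65 F [ 0.2  0.  -2.1] open 0.0437
```

Call:
{"name": "step_arm", "arguments": {"commands": [[20,[-76,470,0],1],[20,[-76,470,0],1],[20,[-76,470,0],1],[20,[-76,470,0],1],[20,[-76,470,0],1],[20,[-76,470,0],1],[20,[-76,470,0],1],[20,[-76,470,0],1],[20,[-76,470,0],1],[20,[-76,470,0],1],[20,[-76,470,0],1]]}}

```text
t: 6.02
tool_pos: [0.597, 0.098, 0.4025]
tool_rot: [-0.149, -3.136, 0.001]
contact_force: [0.3, -0.3, -0.7]
opening: 0.0431
grip_force: 32.3
```

```bash
python3 - <<'E'
from h import *
KE=cam("wrist");i=shot("wrist","w2.png");np.savez('w2.npz',K=KE[0],E=KE[1])
go([.5971,.099,.23],84)
print(proj("",[.6539,.0925,.07],KE),proj("",[.5402,.1055,.07],KE))
E
```

```text
shift [ 0.  1. 18.] yaw 0.6 or -179.4 180.6 | tool y ang 84.6 q6 -1.436 t 6.08 F [ 0.1 -0.9 -1.2] open 0.0433
[285.1206 246.9562] [287.369  136.8623]
```

View pics/w2.png

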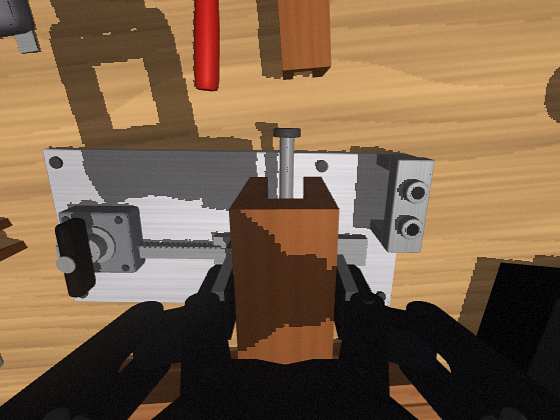

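The wrist view shows the bar between columns 280 and 293 at row 137, and 281 and 294 at row 190. The collar's inner face is at row 137. The slot of the held pad (inner edges about 267 and 303) is centred over the bar.

```bash
python3 - <<'E'
from h import *
d=np.load('w2.npz');KE=(d['K'],d['E'])
a=ray("",(286.7,141),.07,KE);b=ray("",(287.5,192),.07,KE);print(a,b,np.degrees(np.arctan2(*(b-a)[[1,0]])))
c=ray("",(287,137),.083,KE);print("collar",c)
u=np.array([np.cos(-.105),np.sin(-.105),0]);n=np.array([-u[1],u[0],0])
top0=np.array([.6539,.0925,.07]);top1=np.array([.5402,.1055,.07])
g=monitor.get_obs()["tool_pos"]
for p in(a,b,top0,top1,c):print("perp of tool from bar line mm",(g-p)@n*1e3, "along",(g-p)@u*1e3)
m=ray("",(285,180),.185,KE);print("slot centre perp",(m-g)@n*1e3)
for q in [(55,158),(100,155)]:pass
e=[ray("",q,.018,KE) for q in((45,149.5),(263,152))];print("jig edge dir",np.degrees(np.arctan2(*(e[1]-e[0])[[1,0]])))
go([.597,.098,.1],84)
E
```

```text
[0.544  0.1045 0.07  ] [0.5942 0.1006 0.07  ] -4.436518720786621
collar [0.5396 0.1051 0.083 ]
perp of tool from bar line mm -0.9175489016871681 along 53.419222718216
perp of tool from bar line mm -2.3060674473124854 along 3.065201064518001
perp of tool from bar line mm -0.5030067076492369 along -57.13315214795898
perp of tool from bar line mm -1.5148349275357609 along 57.30314543132067
perp of tool from bar line mm -1.0420456768632735 along 57.89721222809757
slot centre perp -0.833376049372818
jig edge dir 83.86460046042717
shift [ -0.1   0.1 148. ] yaw 0.6 or -179.4 180.6 | tool y ang 84.6 q6 -1.436 t 6.08 F [ 0.1 -0.9 -1.2] open 0.0433
```

Call:
{"name": "step_arm", "arguments": {"commands": [[20,[0,1.5,30],0.6],[20,[0,1.5,60],0.6],[20,[0,1.5,85],0.6],[20,[0,1.5,98],0.6],[20,[0,1.5,100],0.6],[20,[0,1.5,100],0.6],[20,[0,1.5,112],0.6],[20,[0,1.5,120],0.6],[20,[0,1.5,120],0.6]]}}

```text
t: 7.2
tool_pos: [0.5969, 0.1008, 0.2823]
tool_rot: [-0.163, -3.135, 0.0]
contact_force: [-0.2, 0.3, -1.1]
opening: 0.0432
grip_force: 32.4
```

```bash
python3 - <<'E'
from h import *
KE=cam("wrist");i=shot("wrist","w3.png");np.savez('w3.npz',K=KE[0],E=KE[1])
cv2.imwrite("pics/w3c.png",cv2.resize(i[60:320,150:430,::-1],None,fx=2,fy=2))
go([.597,.098,.0877],84)
E
```

```text
shift [-0.3 -2.8 40.3] yaw 0.1 or -179.9 180.1 | tool y ang 84.1 q6 -1.423 t 7.25 F [ 1.1  0.4 -0.5] open 0.0435
```

View pics/w3c.png

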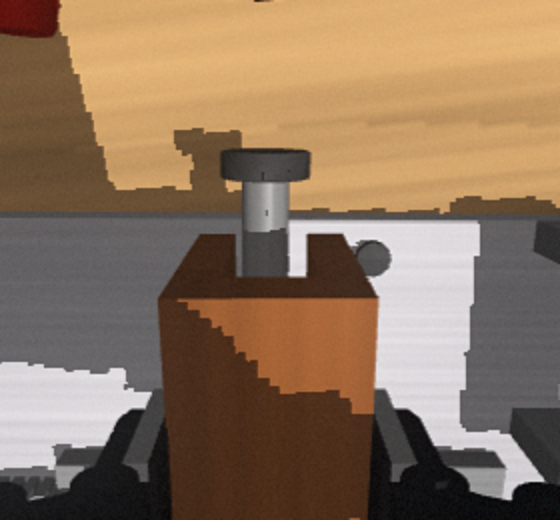

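In the crop, the bar (243–289, centre 266) is inside the slot (236–308, centre 272). I'll shift about 1.8 mm and lower.

Call:
{"name": "step_arm", "arguments": {"commands": [[20,[0,-1.8,0],0],[20,[0,-1.8,10],0],[20,[0,-1.8,20],0],[20,[0,-1.8,30],0],[20,[0,-1.8,36],0],[20,[0,-1.8,38],0],[20,[0,-1.8,38],0]]}}

```text
t: 8.12
tool_pos: [0.5972, 0.099, 0.2457]
tool_rot: [0.163, 3.137, 0.0]
contact_force: [0.3, 1.2, -1.0]
opening: 0.0437
grip_force: 32.4
```

```bash
python3 - <<'E'
from h import *
go([.597,.099,.0877],84)
E
```

```text
shift [0.2 0.  3. ] yaw 0.1 or -179.9 180.1 | tool y ang 84.1 q6 -1.426 t 8.12 F [ 0.3  1.2 -1. ] open 0.0437
```

Call:
{"name": "step_arm", "arguments": {"commands": [[20,[0,0,1.5],0],[20,[0,0,2.5],0],[20,[0,0,2.5],0],[60,[0,0,2.5],0],[78,[0,0,2.5],0],[78,[0,0,2.5],0],[78,[0,0,2.5],0],[78,[0,0,-20],0],[78,[0,0,-60],0],[78,[0,0,-110],0],[78,[0,0,-140],0],[78,[0,0,-140],0]]}}

```text
t: 9.62
tool_pos: [0.5978, 0.099, 0.3897]
tool_rot: [0.163, 3.13, 0.001]
contact_force: [-0.4, -0.6, -0.5]
opening: 0.0662
grip_force: 0.0
```

```bash
python3 - <<'E'
from h import *
h=(np.array([.6314,-.1198])+[.632,-.1201])/2
go([h[0],h[1],.23],85); print("alt, fingers closing along y of bar with q6 low")
KE=cam("wrist");i=shot("wrist","w4.png");np.savez('w4.npz',K=KE[0],E=KE[1])
s=shot("scene","s4.png")
cv2.imwrite("pics/j4.png",np.hstack([cv2.resize(i[:,100:480,::-1],(380,420)),cv2.resize(s[170:310,240:380,::-1],(420,420),interpolation=cv2.INTER_CUBIC)]))
E
```

```text
shift [ -56.3 -214.3    4.8] yaw -0.9 or -180.9 179.1 | tool y ang 84.1 q6 -1.426 t 9.62 F [-0.4 -0.6 -0.5] open 0.0662
alt, fingers closing along y of bar with q6 low
```

View pics/j4.png

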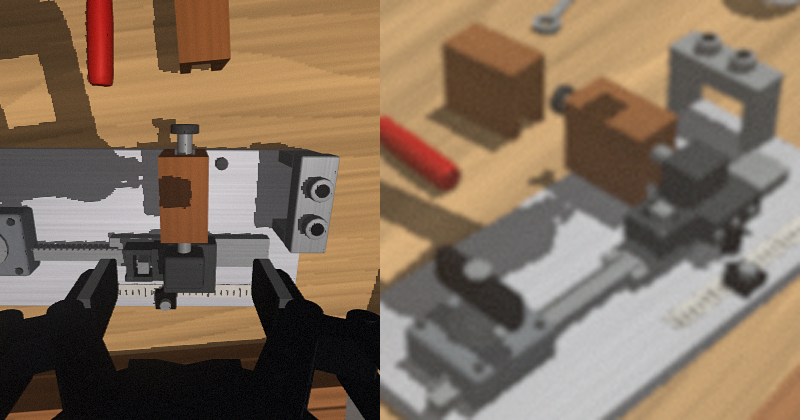

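The pad hangs on the bar between collar and boss, with its ends level. Next is the handle. I'll triangulate its knob from pixels already read: top (338.5,160.5), scene (272.7,259.3), wrist w2 (66,265).

```bash
python3 - <<'E'
from h import *
d=np.load('w2.npz')
V=[(cam("top"),(338.5,160.5)),(cam("scene"),(272.7,259.3)),((d['K'],d['E']),(66,265))]
A=np.zeros((3,3));b=np.zeros(3)
for (K,E),u in V:
    r=E[:3,:3]@np.linalg.solve(K,[*u,1]);r/=np.linalg.norm(r);P=np.eye(3)-np.outer(r,r);A+=P;b+=P@E[:3,3]
X=np.linalg.solve(A,b);print("knob",X)
for (K,E),u in V:print(u,proj("",X,(K,E)))
for z in(.1,.108):
  print(z,[ray("",u,z,ke) for ke,u in V])
go([X[0],X[1],.23],84)
E
```

```text
knob [ 0.6371 -0.1202  0.1017]
(338.5, 160.5) [338.2143 159.6358]
(272.7, 259.3) [272.2067 259.3125]
(66, 265) [ 65.835  263.5045]
0.1 [array([ 0.6354, -0.1211,  0.1   ]), array([ 0.6366, -0.1181,  0.1   ]), array([ 0.6394, -0.1219,  0.1   ])]
0.108 [array([ 0.6331, -0.1199,  0.108 ]), array([ 0.6425, -0.1248,  0.108 ]), array([ 0.636 , -0.1153,  0.108 ])]
shift [ -62.7 -213.8   -0. ] yaw 0.1 or -179.9 180.1 | tool y ang 84.1 q6 -1.426 t 9.72 F [ 0.2  0.1 -0.2] open 0.0665
```

Call:
{"name": "step_arm", "arguments": {"commands": [[78,[-62,-214,0],0],[78,[-62,-214,0],0],[78,[-62,-214,0],0],[78,[-62,-214,0],0],[78,[-62,-214,0],0],[78,[-62,-214,0],0]]}}

```text
t: 10.48
tool_pos: [0.6363, -0.1199, 0.3836]
tool_rot: [-0.163, -3.134, -0.002]
contact_force: [-0.3, 0.9, 0.2]
opening: 0.0663
grip_force: 0.0
```

```bash
python3 - <<'E'
from h import *
go([.636,-.120,.085],84)
KE=cam("wrist");i=shot("wrist","w5.png");np.savez('w5.npz',K=KE[0],E=KE[1])
X=np.array([.636,-.120,.1]);p=proj("",X,KE);print(p)
g=cv2.cvtColor(i,cv2.COLOR_RGB2GRAY)
x0,y0=(p-60).astype(int);w=g[y0:y0+120,x0:x0+120]
for r in range(0,120,8):print(''.join('%4d'%v for v in w[r,16:104:4]))
E
```

```text
shift [ -0.2  -0.3 143.6] yaw 0.1 or -179.9 180.1 | tool y ang 84.1 q6 -1.768 t 10.47 F [-0.3  0.9  0.2] open 0.0663
[284.6677 208.5467]
 174 172 170 170 173 175 171 172 175 176 175 178 175 181 182 180 180 183 183 184 185 186
 171  85  78  83  91  82  85  89  86  82  81  88  84  83  80  85  82 187  83 181 174 176
  76  75 106 115 114 112  59  52  59  56  23  18  26 123 119 121 119 122 127 124 115 180
  90  85  53  42  30  54  56  53  48  21  27  39  41  28 117 119 117 122  68 100 116 185
  84  81  55  52  53  55  58  51  49  24  27  34  43  22  79 116 120 122 116 121 110 182
  84  82  92  55  51  56  54  61  63  18  18  23  21  20 149 145 119 122 119 120 101 180
  79  81  48  62  55  52  56  61  62  18  18  16  25  32 156 143 137 122 119 123  99  78
 134 130  83 109 113 108  62  60  60  24  61  61  62  20 156 151 120 116 116 118  98 148
 138 131  83 107 106 111  49  61  66  57  58  57  62  60 146 118 116 117 115 116  97 144
 175 176  80 111  44 115  55  61  57  20 138 139 140  36 108 114 114 120 124 119  85 184
 172 173  71 109  79 116  54  56  47  28  29  31  29  39 114 118 115 121  73 118 152 179
 168 172 173 171 172 174 173 177 174  25  33  32  32  63 177 179 174 181 179 179 178 182
 179 178 173 175 174 175 176 175 171  21  32  37  38  84 175 177 177 176 175 178 175 177
  76 184 179 175 178 178 180 178 177 177 183 186 181 177 175 172 174 172 171 172 170 172
  58  62 182 179 174 175 180 178 172 179 176 173 178 176 178 179 177 178 176 175 175 177
```

The bar sits centred at window (61,58), against an expected (60,60), and aligned with the tool. Descend and grip.

Call:
{"name": "step_arm", "arguments": {"commands": [[60,[0,0,50],0],[60,[0,0,100],0],[60,[0,0,132],0],[60,[0,0,143],0],[60,[0,0,143],0],[60,[0,0,143],0],[5,[0,0,143],0],[5,[0,0,143],0],[5,[0,0,143],0],[5,[0,0,143],0],[5,[0,0,143],0],[5,[0,0,143],0]], "squeeze": 30}}

```text
t: 12.02
tool_pos: [0.6371, -0.1203, 0.244]
tool_rot: [0.163, 3.136, -0.0]
contact_force: [-1.1, 1.7, 5.9]
opening: 0.0156
grip_force: 30.9
```

Call:
{"name": "step_arm", "arguments": {"commands": [[5,[0,0,0],8],[5,[0,0,0],16],[5,[0,0,0],24],[5,[0,0,0],32],[5,[0,0,0],40],[5,[0,0,0],48],[5,[0,0,0],56],[5,[0,0,0],64],[5,[0,0,0],72],[5,[0,0,0],80],[5,[0,0,0],88],[5,[0,0,0],90]]}}

```text
t: 13.52
tool_pos: [0.6374, -0.12, 0.244]
tool_rot: [2.332, 2.102, 0.004]
contact_force: [1.3, 4.2, 5.9]
opening: 0.0154
grip_force: 30.8
```

```bash
python3 - <<'E'
from h import *
go([.636,-.120,.085],-6)
o=monitor.get_obs();print(o["wrist_torque"],o["tool_pos"],o["grip_force"])
E
```

```text
shift [-0.2 -1.4  4. ] yaw 0.1 or -179.9 180.1 | tool y ang -5.9 q6 -0.198 t 13.53 F [1.3 4.2 5.9] open 0.0154
[ 0.4697 -0.0329  0.111 ] [ 0.6374 -0.12    0.244 ] 30.785787105560303
```

Call:
{"name": "step_arm", "arguments": {"commands": [[5,[0,0,0],8],[5,[0,0,0],16],[5,[0,0,0],24],[5,[0,0,0],32],[5,[0,0,0],40],[5,[0,0,0],48],[5,[0,0,0],56],[5,[0,0,0],64],[5,[0,0,0],72],[5,[0,0,0],80],[5,[0,0,0],88],[5,[0,0,0],90]]}}

```text
t: 15.02
tool_pos: [0.6376, -0.1204, 0.244]
tool_rot: [3.137, -0.161, 0.007]
contact_force: [4.6, 2.6, 4.3]
opening: 0.0157
grip_force: 30.7
```

Call:
{"name": "step_arm", "arguments": {"commands": [[5,[0,0,0],8],[5,[0,0,0],16],[5,[0,0,0],24],[5,[0,0,0],32],[5,[0,0,0],40],[5,[0,0,0],48],[5,[0,0,0],56],[5,[0,0,0],64],[5,[0,0,0],72],[5,[0,0,0],78],[5,[0,0,0],80]]}}

```text
t: 16.4
tool_pos: [0.6373, -0.1207, 0.244]
tool_rot: [-2.299, 2.139, -0.005]
contact_force: [2.0, 1.0, 4.8]
opening: 0.0153
grip_force: 30.8
```

```bash
python3 - <<'E'
from h import *
go([.637,-.120,.085],-6)
t=shot("top","top6.png");s=shot("scene","scene6.png")
f=lambda r,k:cv2.resize(r[:,:,::-1],None,fx=k,fy=k,interpolation=cv2.INTER_CUBIC)
a=f(t[115:175,235:315],5);b=f(s[200:285,300:400],4)
c=np.zeros((345,800,3),np.uint8);c[:300,:400]=a;c[:340,400:]=b;cv2.imwrite("pics/c6.png",c)
E
```

```text
shift [-0.7  0.3  4. ] yaw 10.1 or -169.9 190.1 | tool y ang -175.9 q6 2.768 t 16.4 F [2.  1.  4.8] open 0.0153
```

View pics/c6.png

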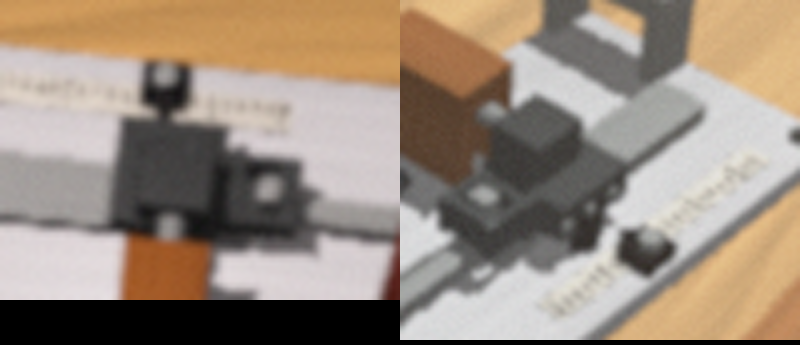

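The top crop shows the carriage now at crop columns 117–228, about 34 mm back from its start. The marker wedge is at (165,105). The pointer isn't resolved, so I'll release the handle and look from close above the marker.

Call:
{"name": "step_arm", "arguments": {"commands": [[40,[0,0,0],0],[40,[0,0,0],0],[40,[0,0,0],0],[40,[0,0,-40],0],[40,[0,0,-80],0],[40,[0,0,-80],0]]}}

```text
t: 17.25
tool_pos: [0.6377, -0.1207, 0.3271]
tool_rot: [-2.297, 2.139, -0.01]
contact_force: [-0.3, -0.8, 0.1]
opening: 0.0343
grip_force: 0.0
```

```bash
python3 - <<'E'
from h import *
go([.647,.067,.136],-96)
E
```

```text
shift [-186.6  -22.4   35.8] yaw -79.9 or -259.9 100.1 | tool y ang -175.9 q6 2.769 t 17.25 F [-0.3 -0.8  0.1] open 0.0343
```

Call:
{"name": "step_arm", "arguments": {"commands": [[40,[-187,-22,0],-80],[40,[-187,-22,0],-80],[40,[-187,-22,0],-80],[40,[-187,-22,0],-80],[40,[-187,-22,0],-80],[40,[-187,-22,0],-80],[40,[-187,-22,0],-80],[40,[-187,-22,0],-80],[40,[-187,-22,34],-80],[40,[-187,-22,34],-80],[40,[-187,-22,34],-80]]}}

```text
t: 18.62
tool_pos: [0.6452, 0.0677, 0.2883]
tool_rot: [3.137, -0.163, -0.002]
contact_force: [-0.2, 0.7, 0.4]
opening: 0.034
grip_force: 0.0
```

```bash
python3 - <<'E'
from h import *
go([.647,.067,.136],-96)
KE=cam("wrist");i=shot("wrist","w7.png");np.savez('w7.npz',K=KE[0],E=KE[1])
p=proj("",[.7166,.0597,.04],KE);print(p,KE[1][:3,3])
x0=int(np.clip(p[0]-100,0,360));y0=int(np.clip(p[1]-75,0,270));print(x0,y0)
cv2.imwrite("pics/w7c.png",cv2.resize(i[y0:y0+150,x0:x0+200,::-1],None,fx=4,fy=4,interpolation=cv2.INTER_CUBIC))
E
```

```text
shift [ 1.9  0.5 -2.7] yaw 0.1 or -179.9 180.1 | tool y ang -95.9 q6 1.664 t 18.62 F [-0.2  0.7  0.4] open 0.034
[284.0931 122.4571] [0.7196 0.0591 0.2575]
184 47
```

View pics/w7c.png

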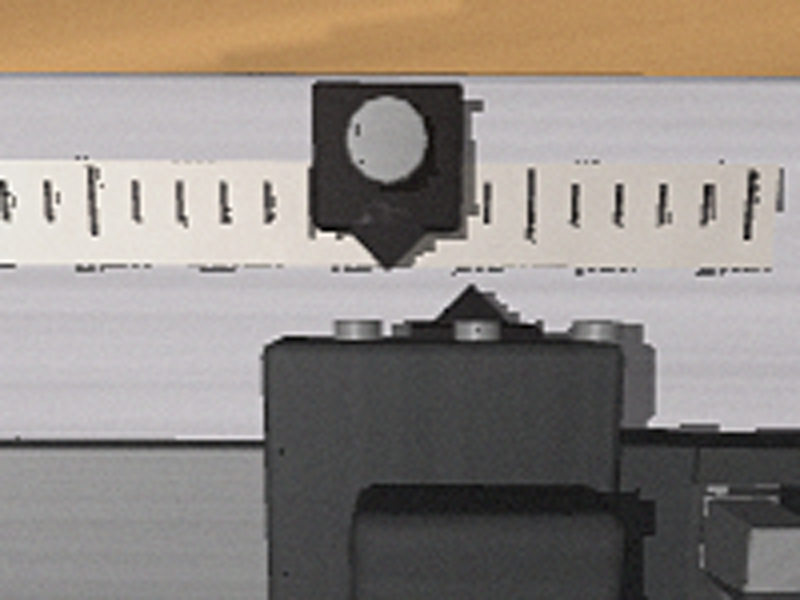

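The close crop shows the marker tip at crop (389,270) and the pointer tip at (471,286). The pointer is to the right, on the gearbox side, so it stands behind the marker. I'll work out the distance.

```bash
cat >> h.py <<'E'
def tips(i,rows_m=(106,113),rows_p=(119,125),c0=240,c1=360,T=55):
    g=cv2.cvtColor(i,cv2.COLOR_RGB2GRAY).astype(int)
    for nm,(a,b) in (("m",rows_m),("p",rows_p)):
        for r in range(a,b):
            k=np.where(g[r,c0:c1]<T)[0]+c0
            print(nm,r,(k.min(),k.max(),k.mean().round(1),len(k)) if len(k) else None)
E
python3 - <<'E'
from h import *
d=np.load('w7.npz');KE=(d['K'],d['E'])
for z in(.025,.035,.045):
    a=ray("",(184+389/4,47+270/4),z,KE);b=ray("",(184+471/4,47+286/4),z,KE)
    u=np.array([.1045,.9945,0]);print(z,a,b,"behind mm",(a-b)@u*1e3)
    k=[ray("",(184+x/4,47+95/4),z,KE) for x in(313,463)];print("block width",np.linalg.norm(k[0]-k[1]))
tips(cv2.imread("pics/w7.png")[:,:,::-1])
go([.637,-.1205,.165],-6)
E
```

```text
0.025 [0.7221 0.0612 0.025 ] [0.7178 0.0467 0.025 ] behind mm 14.88702804880967
block width 0.026107646019304057
0.035 [0.722  0.0611 0.035 ] [0.7179 0.0472 0.035 ] behind mm 14.246641925441606
block width 0.02498458947841814
0.045 [0.7219 0.061  0.045 ] [0.718  0.0478 0.045 ] behind mm 13.606255802073557
block width 0.023861532937532216
m 106 (np.int64(273), np.int64(288), np.float64(280.5), 16)
m 107 (np.int64(274), np.int64(287), np.float64(280.5), 14)
m 108 (np.int64(275), np.int64(286), np.float64(280.5), 12)
m 109 (np.int64(276), np.int64(285), np.float64(280.5), 10)
m 110 (np.int64(277), np.int64(284), np.float64(280.5), 8)
m 111 (np.int64(278), np.int64(283), np.float64(280.5), 6)
m 112 (np.int64(279), np.int64(282), np.float64(280.5), 4)
p 119 (np.int64(301), np.int64(302), np.float64(301.5), 2)
p 120 (np.int64(300), np.int64(303), np.float64(301.5), 4)
p 121 (np.int64(299), np.int64(304), np.float64(301.5), 6)
p 122 (np.int64(298), np.int64(305), np.float64(301.5), 8)
p 123 (np.int64(297), np.int64(306), np.float64(301.5), 10)
p 124 (np.int64(295), np.int64(307), np.float64(301.0), 13)
shift [ 11.  188.1 -30.7] yaw -89.9 or -269.9 90.1 | tool y ang -95.9 q6 1.665 t 18.68 F [ 0.4  0.2 -0.6] open 0.0344
```

The pointer is about 14.9 mm behind the marker (columns 301.5 against 280.5), which covers the required draw-back. Now I'll go back to the handle.

Call:
{"name": "step_arm", "arguments": {"commands": [[40,[0,0,-38],0],[40,[11,188,-38],80],[40,[11,188,-38],80],[40,[11,188,-38],80],[40,[11,188,-38],80],[40,[11,188,-38],80],[40,[11,188,-38],80],[40,[11,188,-38],80],[40,[11,188,-38],80],[40,[11,188,-38],80],[40,[11,188,-38],80]]}}

```text
t: 20.05
tool_pos: [0.637, -0.1204, 0.3276]
tool_rot: [-2.3, 2.14, -0.002]
contact_force: [-0.3, 0.1, 0.3]
opening: 0.0342
grip_force: 0.0
```

```bash
python3 - <<'E'
from h import *
go([.6373,-.1205,.086],-176)
E
```

```text
shift [ 0.1 -0.2 86.6] yaw 0.1 or -179.9 180.1 | tool y ang -175.9 q6 2.768 t 20.05 F [-0.3  0.1  0.3] open 0.0342
```

Call:
{"name": "step_arm", "arguments": {"commands": [[40,[0,0,40],0],[40,[0,0,75],0],[40,[0,0,86],0],[40,[0,0,86],0],[40,[0,0,86],0],[5,[0,0,86],0],[5,[0,0,86],0],[5,[0,0,86],0],[5,[0,0,86],0],[5,[0,0,86],0]], "squeeze": 30}}

```text
t: 21.3
tool_pos: [0.6375, -0.1207, 0.2439]
tool_rot: [-2.299, 2.14, -0.004]
contact_force: [-3.9, 0.6, 7.7]
opening: 0.0156
grip_force: 32.9
```

Call:
{"name": "step_arm", "arguments": {"commands": [[5,[0,0,0],-8],[5,[0,0,0],-16],[5,[0,0,0],-24],[5,[0,0,0],-32],[5,[0,0,0],-40],[5,[0,0,0],-48],[5,[0,0,0],-56],[5,[0,0,0],-64],[5,[0,0,0],-72],[5,[0,0,0],-80],[5,[0,0,0],-80]]}}

```text
t: 22.68
tool_pos: [0.6378, -0.1204, 0.2439]
tool_rot: [3.137, -0.161, 0.005]
contact_force: [-2.0, 1.7, 6.6]
opening: 0.0155
grip_force: 32.8
```

Call:
{"name": "step_arm", "arguments": {"commands": [[5,[0,0,0],-8],[5,[0,0,0],-16],[5,[0,0,0],-24],[5,[0,0,0],-30],[5,[0,0,0],-30],[5,[0,0,0],-30],[40,[0,0,0],-30],[40,[0,0,0],-30],[40,[0,0,-40],-30],[40,[0,0,-83],-30],[40,[0,0,-83],-30]]}}

```text
t: 24.05
tool_pos: [0.638, -0.1208, 0.3286]
tool_rot: [3.069, 0.654, 0.011]
contact_force: [-0.0, 0.5, 1.1]
opening: 0.0345
grip_force: 0.0
```

```bash
python3 - <<'E'
from h import *
go([.6452,.0677,.16],-96)
E
```

```text
shift [  83.3 -169.2   13.2] yaw 30.1 or -149.9 210.1 | tool y ang -65.9 q6 0.849 t 24.05 F [-0.   0.5  1.1] open 0.0345
```

Call:
{"name": "step_arm", "arguments": {"commands": [[40,[83,-169,0],30],[40,[83,-169,0],30],[40,[83,-169,0],30],[40,[83,-169,0],30],[40,[83,-169,20],30],[40,[83,-169,40],30],[40,[83,-169,40],30],[40,[83,-169,40],30]]}}

```text
t: 25.05
tool_pos: [0.6438, 0.0668, 0.2832]
tool_rot: [3.137, -0.165, -0.001]
contact_force: [0.4, 0.0, 1.3]
opening: 0.0343
grip_force: 0.0
```

```bash
python3 - <<'E'
from h import *
KE=cam("wrist");i=shot("wrist","w8.png")
p=proj("",[.7221,.0612,.025],KE);print(p)
go([.638,-.1206,.1736],-66)
dy=int(round(p[1]-114.5)) 
tips(i,(104+dy,114+dy),(115+dy,124+dy))
E
```

```text
[279.4989 112.6806]
shift [ 13.7 187.2 -44.6] yaw -30.0 or -210.0 150.0 | tool y ang -96.0 q6 1.664 t 25.1 F [0.5 0.3 0.3] open 0.034
m 102 (np.int64(262), np.int64(315), np.float64(280.0), 36)
m 103 (np.int64(270), np.int64(287), np.float64(278.5), 18)
m 104 (np.int64(271), np.int64(286), np.float64(278.5), 16)
m 105 (np.int64(272), np.int64(285), np.float64(278.5), 14)
m 106 (np.int64(273), np.int64(284), np.float64(278.5), 12)
m 107 (np.int64(274), np.int64(283), np.float64(278.5), 10)
m 108 (np.int64(275), np.int64(283), np.float64(279.0), 9)
m 109 (np.int64(276), np.int64(282), np.float64(279.0), 7)
m 110 (np.int64(277), np.int64(281), np.float64(279.0), 5)
m 111 (np.int64(278), np.int64(280), np.float64(279.0), 3)
p 113 None
p 114 None
p 115 None
p 116 None
p 117 (np.int64(285), np.int64(286), np.float64(285.5), 2)
p 118 (np.int64(285), np.int64(286), np.float64(285.5), 2)
p 119 (np.int64(284), np.int64(287), np.float64(285.5), 4)
p 120 (np.int64(283), np.int64(289), np.float64(286.0), 7)
p 121 (np.int64(282), np.int64(290), np.float64(286.0), 9)
```

The marker is at column 278.8 and the pointer at 285.7, so about 4.8 mm remains, or 28°.

Call:
{"name": "step_arm", "arguments": {"commands": [[40,[0,0,-44],0],[40,[14,187,-44],-30],[40,[14,187,-44],-30],[40,[14,187,-44],-30],[40,[14,187,-44],-30],[40,[14,187,-44],-30],[40,[14,187,-44],-30],[40,[14,187,-44],-30]]}}

```text
t: 26.1
tool_pos: [0.6384, -0.1182, 0.3278]
tool_rot: [-3.072, -0.657, -0.0]
contact_force: [0.9, 0.4, 0.3]
opening: 0.0345
grip_force: 0.0
```

```bash
python3 - <<'E'
from h import *
go([.6376,-.1206,.086],-66)
E
```

```text
shift [-1.7  1.8 86.8] yaw 0.2 or -179.8 180.2 | tool y ang -65.8 q6 0.852 t 26.1 F [0.9 0.4 0.3] open 0.0345
```

Call:
{"name": "step_arm", "arguments": {"commands": [[40,[-1.7,1.8,40],0],[40,[-1.7,1.8,75],0],[40,[-1.7,1.8,86],0],[40,[-1.7,1.8,86],0],[40,[-1.7,1.8,86],0],[5,[-1.7,1.8,86],0],[5,[-1.7,1.8,86],0],[5,[-1.7,1.8,86],0],[5,[-1.7,1.8,86],0],[5,[-1.7,1.8,86],0]]}}

```text
t: 27.35
tool_pos: [0.6378, -0.1209, 0.244]
tool_rot: [-3.07, -0.655, -0.002]
contact_force: [-4.4, 5.7, 6.0]
opening: 0.0154
grip_force: 33.0
```

Call:
{"name": "step_arm", "arguments": {"commands": [[5,[0,0,0],-7],[5,[0,0,0],-14],[5,[0,0,0],-21],[5,[0,0,0],-28],[5,[0,0,0],-28],[5,[0,0,0],-28],[40,[0,0,0],-28],[40,[0,0,0],-28],[40,[0,0,-40],-28],[40,[0,0,-83],-28],[40,[0,0,-83],-28]]}}

```text
t: 28.72
tool_pos: [0.6389, -0.1228, 0.3304]
tool_rot: [2.817, 1.375, 0.011]
contact_force: [0.1, 0.7, 0.7]
opening: 0.0342
grip_force: 0.0
```

```bash
python3 - <<'E'
from h import *
go([.6452,.0677,.16],-96)
E
```

```text
shift [ 154.  -112.3   14.8] yaw 58.0 or -122.0 238.0 | tool y ang -38.0 q6 0.359 t 28.73 F [0.1 0.7 0.7] open 0.0342
```

Call:
{"name": "step_arm", "arguments": {"commands": [[40,[154,-112,0],58],[40,[154,-112,0],58],[40,[154,-112,0],58],[40,[154,-112,0],58],[40,[154,-112,20],58],[40,[154,-112,40],58],[40,[154,-112,40],58],[40,[154,-112,40],58]]}}

```text
t: 29.72
tool_pos: [0.6439, 0.0681, 0.2848]
tool_rot: [3.137, -0.161, -0.0]
contact_force: [0.1, 0.0, 0.5]
opening: 0.0344
grip_force: 0.0
```

```bash
python3 - <<'E'
from h import *
KE=cam("wrist");i=shot("wrist","w9.png")
p=proj("",[.7221,.0612,.025],KE);print(p)
go([.638,-.1206,.1736],-38)
dy=int(round(p[1]-114.5)) 
tips(i,(105+dy,115+dy),(115+dy,125+dy))
x0,y0=int(p[0])-70,int(p[1])-40
a=cv2.resize(i[y0:y0+100,x0:x0+130,::-1],None,fx=4,fy=4,interpolation=cv2.INTER_CUBIC)
s=shot("top","top9.png")[110:210,190:260,::-1]
c=np.hstack([a,cv2.resize(s,(280,400),interpolation=cv2.INTER_CUBIC)]);cv2.imwrite("pics/w9c.png",c);print(c.shape)
E
```

```text
[281.712  113.0139]
shift [ 13.3 188.4 -43.1] yaw -57.9 or -237.9 122.1 | tool y ang -95.9 q6 1.664 t 29.77 F [-0.6 -0.  -0.2] open 0.0343
m 104 (np.int64(273), np.int64(317), np.float64(283.0), 18)
m 105 (np.int64(274), np.int64(288), np.float64(281.0), 15)
m 106 (np.int64(275), np.int64(287), np.float64(281.0), 13)
m 107 (np.int64(276), np.int64(286), np.float64(281.0), 11)
m 108 (np.int64(277), np.int64(285), np.float64(281.0), 9)
m 109 (np.int64(278), np.int64(284), np.float64(281.0), 7)
m 110 (np.int64(279), np.int64(283), np.float64(281.0), 5)
m 111 (np.int64(280), np.int64(282), np.float64(281.0), 3)
m 112 (np.int64(280), np.int64(281), np.float64(280.5), 2)
m 113 None
p 114 None
p 115 None
p 116 None
p 117 None
p 118 (np.int64(281), np.int64(282), np.float64(281.5), 2)
p 119 (np.int64(280), np.int64(283), np.float64(281.5), 4)
p 120 (np.int64(279), np.int64(284), np.float64(281.5), 6)
p 121 (np.int64(278), np.int64(285), np.float64(281.5), 8)
p 122 (np.int64(277), np.int64(286), np.float64(281.5), 10)
p 123 (np.int64(276), np.int64(287), np.float64(281.5), 12)
(400, 800, 3)
```

The pointer (281.5) is level with the marker (281.0) to about 0.35 mm, reached with a forward push. One last look before handing in.

View pics/w9c.png

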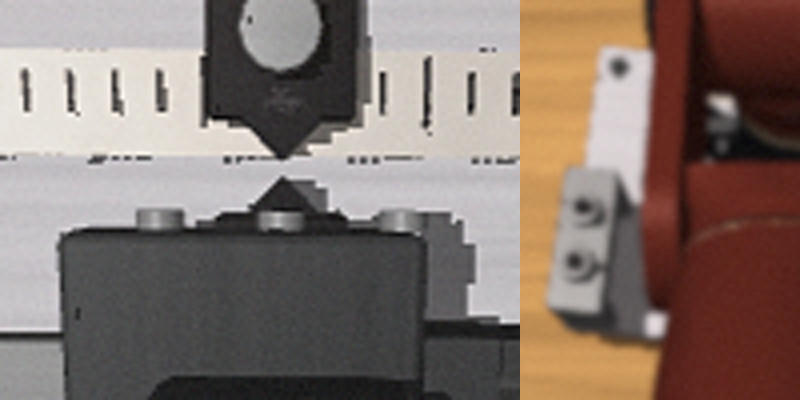

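The tips face each other at (282,158) and (282,178), level. The arm hides the pad in the top view. I'll confirm it in the scene view by template matching, then hand in.

```bash
python3 - <<'E'
from h import *
s4=cv2.imread('pics/s4.png');s=shot("scene","s10.png")[:,:,::-1].copy()
T=s4[196:228,302:336]
r=cv2.matchTemplate(s,T,cv2.TM_CCOEFF_NORMED);_,v,_,l=cv2.minMaxLoc(r[150:260,240:380]);print(v,(l[0]+240,l[1]+150),"was (302,196)")
E
```

```text
0.8240103125572205 (261, 177) was (302,196)
```

The match landed on the bystander saddle, probably because the arm hides the pad. I'll lift the arm clear and check again.

Call:
{"name": "step_arm", "arguments": {"commands": [[40,[0,0,-50],0],[40,[0,0,-110],0],[40,[-60,-60,-150],0],[40,[-120,-120,-150],0],[40,[-180,-180,-150],0],[40,[-180,-240,-150],0],[40,[-180,-260,-150],0],[40,[-180,-260,-150],0]]}}

```text
t: 30.88
tool_pos: [0.4904, 0.3483, 0.4359]
tool_rot: [-3.136, 0.156, -0.002]
contact_force: [0.1, -0.4, 1.0]
opening: 0.0344
grip_force: 0.0
```

```bash
python3 - <<'E'
from h import *
s4=cv2.imread('pics/s4.png');t0=cv2.imread('pics/top0.png')
s=shot("scene","s11.png")[:,:,::-1].copy();t=shot("top","t11.png")[:,:,::-1].copy()
u=np.array([.1045,.9945,0])
a=np.array([.597,.100,.095]); 
for k in(20,24,28):print(k,proj("scene",a)-0,proj("scene",a-u*k/1e3)-proj("scene",a),proj("top",a-u*k/1e3))
T=s4[196:228,302:336]
r=cv2.matchTemplate(s,T,cv2.TM_CCOEFF_NORMED)
w=r[190:225,280:310];_,v,_,l=cv2.minMaxLoc(w);print(v,(l[0]+280,l[1]+190),"was (302,196)")
b,g,rr=[t[...,k].astype(int) for k in range(3)]
m=((rr>1.9*b)&(rr>80)&(g<.62*rr)).astype(np.uint8)
n,_,st,ce=cv2.connectedComponentsWithStats(m)
for k in range(1,n):
    if st[k,4]>120:print(st[k],ce[k].round(1))
E
```

```text
20 [320.1263 204.8653] [-5.7698  3.5973] [259.0471 176.4733]
24 [320.1263 204.8653] [-6.9373  4.3252] [260.6151 176.6357]
28 [320.1263 204.8653] [-8.1095  5.056 ] [262.1834 176.7982]
0.8763894438743591 (296, 201) was (302,196)
[ 192   58  162   40 4699] [272.   73.4]
[  13  131  107  134 3914] [ 64.5 190.6]
[385 152  34  23 498] [401.5 162.7]
[252 161  19  33 507] [261.2 177.4]
[   0  162   51  121 1259] [ 23.  221.3]
[238 223  12  21 156] [244.2 231.2]
[271 224  15  39 389] [278.  242.6]
[  61  248   93  172 7909] [102.9 341.7]
[387 285  34  35 597] [403.2 301.8]
[249 374  33  46 606] [262.4 395.6]
```

The pad is hanging where expected: top (261,177), and the scene view has shifted with the stop. Handing in.

```bash
python3 -c "
from station import finish_job
print(finish_job())"
```

```text
the job is handed in; nothing more can be done
None
```

The job is handed in: the buffer hangs on the stop's bar, and the stop was drawn back about 15 mm behind the marker, then brought up by the handle to within about 0.4 mm of it. The last movement was towards the drill bushes, so the dog should be bearing on the stop, and the whole job took about 31 s of the 72 s allowed.

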